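# Put the washed core bits back in the storage rack

### The job

Move the row of diamond core bits from the white drip tray to the wooden storage rack, one at a time from the largest bit to the smallest, each standing crown down and fully home in the pocket made for its size: the largest bit in the largest pocket and so on down. Set each bit down rather than dropping it and let none topple, for the diamond rims chip. Leave the glue bottle and the jar where they stand.

Things in the scene. Friction and masses are not known exactly. Their poses are not given: they have to be found in the camera images.
- bit_xl: the largest diamond core bit, loose, 0.07 to 0.5 kg: dark steel crown 66 mm across, 40 mm high, brass-coloured rim at its foot; on it a bright round shank 20 mm across, 30 mm long (70 mm high in all). The bits differ only in crown diameter. Stands crown down in the white drip tray (floor 5 mm, rim 14 mm above the bench). Origin: centre of its underside; z up its axis.
- bit_l: the second largest diamond core bit, loose, 0.07 to 0.5 kg: dark steel crown 52 mm across, 40 mm high, brass-coloured rim at its foot; on it a bright round shank 20 mm across, 30 mm long (70 mm high in all). The bits differ only in crown diameter. Stands crown down in the white drip tray (floor 5 mm, rim 14 mm above the bench). Origin: centre of its underside; z up its axis.
- bit_m: the second smallest diamond core bit, loose, 0.07 to 0.5 kg: dark steel crown 38 mm across, 40 mm high, brass-coloured rim at its foot; on it a bright round shank 20 mm across, 30 mm long (70 mm high in all). The bits differ only in crown diameter. Stands crown down in the white drip tray (floor 5 mm, rim 14 mm above the bench). Origin: centre of its underside; z up its axis.
- bit_s: the smallest diamond core bit, loose, 0.07 to 0.5 kg: dark steel crown 24 mm across, 40 mm high, brass-coloured rim at its foot; on it a bright round shank 20 mm across, 30 mm long (70 mm high in all). The bits differ only in crown diameter. Stands crown down in the white drip tray (floor 5 mm, rim 14 mm above the bench). Origin: centre of its underside; z up its axis.
- pocket_xl: pocket for the largest bit: fixed wooden block 92 x 92 x 20 mm, in its top one round hole 78 mm across (bit plus 12 mm), 12 mm deep, floor lined black. One of four in a row, 94 mm apart, on the wooden rack (end boards 32 mm above the bench). Origin: centre of its underside, 4 mm above the bench; z up; hole's floor 8 mm, block's top 20 mm above the origin.
- pocket_l: pocket for the second largest bit: fixed wooden block 92 x 92 x 20 mm, in its top one round hole 64 mm across (bit plus 12 mm), 12 mm deep, floor lined black. One of four in a row, 94 mm apart, on the wooden rack (end boards 32 mm above the bench). Origin: centre of its underside, 4 mm above the bench; z up; hole's floor 8 mm, block's top 20 mm above the origin.
- pocket_m: pocket for the second smallest bit: fixed wooden block 92 x 92 x 20 mm, in its top one round hole 50 mm across (bit plus 12 mm), 12 mm deep, floor lined black. One of four in a row, 94 mm apart, on the wooden rack (end boards 32 mm above the bench). Origin: centre of its underside, 4 mm above the bench; z up; hole's floor 8 mm, block's top 20 mm above the origin.
- pocket_s: pocket for the smallest bit: fixed wooden block 92 x 92 x 20 mm, in its top one round hole 36 mm across (bit plus 12 mm), 12 mm deep, floor lined black. One of four in a row, 94 mm apart, on the wooden rack (end boards 32 mm above the bench). Origin: centre of its underside, 4 mm above the bench; z up; hole's floor 8 mm, block's top 20 mm above the origin.
- glue_bottle: bystander: loose white plastic bottle, 52 mm across, 130 mm high, standing to the left of the work. Origin: centre of its underside.
- jar: bystander: loose glass jar with steel lid, 68 mm across, 75 mm high, standing to the right of the work. Origin: centre of its underside.

How it is judged:
By the outcome, as a careful person would: the job done as asked, in the order asked, and still so for the second after the job is handed in, with the robot touching nothing.
It also fails if it takes over 93 s, if anything falls off the work surface, if the arm or the gripper's body presses on something with over 40 N, if the wrist force passes 120 N, or if a joint passes its speed limit or range.

### The arm

A 7-joint arm with a two-finger parallel gripper is mounted at the origin on the work surface. World frame = base frame: x ahead of the robot, y to its left, z up, the work surface at z = 0. Lengths are in m, angles in rad, forces in N, time in s.
With the tool pointing down it reaches from about 0.425 to 0.95 m from the base axis. Payload 16.7 kg.
Tool frame: the origin (TCP) lies midway between the tips of the shut fingers; the grasp point (between the pads) lies 19 mm behind it (pinch_z is the distance from the TCP to the grasp point, in m); z points along the fingers, y is the direction in which the jaws open and shut (so a half turn about z gives the same grasp; the last joint's range is limited). The gripper opens to 94 mm and grips with 3 to 60 N. Pads are 16 mm wide; open, the fingers measure 119 mm over their backs; the gripper's body (75 mm by 177 mm) begins 78 mm behind the grasp point.
Start: joints at [1.01, 0.426, 0.074, 1.606, -0.034, 1.111, -0.067], TCP at [0.27, -0.619, 0.205] pointing down, gripper open.
Joint ranges: [-2.85, 2.85], [-0.5, 2.14], [-1.23, 1.37], [0.21, 2.46], [-1.02, 4.16], [0.16, 2.05], [-2.73, 2.73]. Speed limits (rad/s): [1.89, 1.89, 2.39, 2.39, 3.01, 3.01, 3.01].

### API

Orientations are given as a unit quaternion [w, x, y, z].
In Python, from rig import * gives the robot as it stands. The module is installed in compiled form; this text tells all that it offers.
- The arm moves only by the tool apply_moves, never from a script. Its argument "rows" is a list of rows, each an object with "twist": the turn, a rotation vector about the tool's x, y, z in rad, a list of three; "offset": the shift along the tool's x, y, z in m, a list of three; "hand": the opening in per cent of the stroke, from 0 (shut) to 100 (fully open). In form: [{"twist": [ax, ay, az], "offset": [dx, dy, dz], "hand": hand}, ...]. A call has 1 to 8 rows; each row shifts and turns the commanded pose from where the row before left it, along the tool's axes as they then stand; what a row does not reach is not made up. A row lasts 1/12 s, in which the tool goes at most 41.7 mm and 7.16 degrees, less where a joint would pass 70% of its speed; a pose out of reach is approached as far as the arm can. A call with a gripper value outside its range is refused whole. The fingers move at their own pace and stop on an object; "newtons" is the grip in N (left out, the last holds). Time passes only in rows, so rows that do not move let the fingers close. It gives the time, the measured TCP pose, the force and the opening at its end, in the units of the state.
- get_state(): the state, without advancing time (a new reading comes with each control period).
- grab_frame(name): name is "side" or "top" or "wrist"; returns the picture (400x640x3 uint8, red, green, blue); there is no depth.
- camera_params(name): a dict with "vfov" (degrees; the focal length in pixels is half the picture's height over the tangent of half this angle, whatever the lens; pixels are square), "cx", "cy" (the principal point, pixels), "dist" ([k1, k2, p1, p2, k3] as OpenCV has them; the pictures are not rectified), "view" (4x4, takes a point from world to camera coordinates). Camera axes: x right, y up, looking along -z (the intrinsics and any distortion apply to the point x, -y, -z); pixel columns grow to the right and rows downward; lengths in m; the calibration is good to about 2 mm. A picture is of the moment at which its call begins: read the wrist's pose just before it. camera_params takes no time and is no camera call; for the wrist camera it gives the pose at the moment of the call.
- hand_in(): hands the job in, once; it reports no verdict.
The state is a dict: "time": time; "joint_pos": joint angles; "qvel": joint speeds; "joint_torque": joint torques, N m; "eef_pos": TCP position; "tcp_rot": TCP orientation; "ft_force": force on the tool from outside, world axes, zero at the start; "wrist_torque": the same for the moment, N m; "grip_width": finger opening in m.
Only numpy, scipy, OpenCV 4.12 (cv2) and the standard library are available. Lean on these libraries where they do the work, as an engineer would, in place of code of your own. Each camera call takes 0.05 s, during which the arm holds its last target. There are 200 camera calls.

## Working session

There is one attempt and no reset: what is moved stays moved. The work goes in short steps, Python scripts to look and compute and a tool call to move; the robot and the scene stay as the last step left them, time stands still between calls to the robot, and variables do not carry over. Pictures are saved under pics/ and viewed, about 12 in all and at most 16, crops included, and the job is handed in when it is done.

Besides the shell and the picture viewer there is one more tool, called after "Emit:" as name(argument=value, ...) on one line, values as JSON. apply_moves: Moves the arm, as the interface text tells. Its arguments: {"type":"object","properties":{"rows":{"type":"array","items":{"type":"object","properties":{"twist":{"type":"array","items":{"type":"number"}},"offset":{"type":"array","items":{"type":"number"}},"hand":{"type":"number"}}}},"newtons":{"type":"number"}},"required":["rows"]}

```bash
mkdir -p pics; python3 - <<'E'
from rig import *
import cv2
s=get_state(); print({k:(v if not hasattr(v,'round') else v) for k,v in s.items()})
for n in ["top","side"]:
    f=grab_frame(n); cv2.imwrite(f"pics/{n}0.png",f[:,:,::-1]); print(n,camera_params(n))
print(camera_params("wrist"))
E
```

```text
{'time': 0.0, 'joint_pos': array([ 1.01051142,  0.42670955,  0.07381449,  1.60656296, -0.03405757,
        1.1107906 , -0.0670563 ]), 'qvel': array([-0.00081884,  0.00078143,  0.00062805, -0.00024297,  0.00128107,
       -0.00255529, -0.00047859]), 'joint_torque': array([ 1.61662618e-03, -9.35836816e+01,  3.66709761e+00, -4.54192901e+01,
       -4.87856660e-02,  2.01353012e-02,  1.82216763e-04]), 'eef_pos': array([ 0.26936599, -0.61847642,  0.20480895]), 'tcp_rot': array([-5.79854178e-04,  9.78974169e-01,  2.03983353e-01, -1.77300064e-04]), 'ft_force': array([-0.3605406 ,  0.87413888,  1.29817602]), 'wrist_torque': array([-0.03760266,  0.01555421, -0.02867688]), 'grip_width': 0.09424719242647553}
top {'vfov': 43.72649273221132, 'cx': 316.734603071722, 'cy': 198.41296316899462, 'dist': array([-0.14357569,  0.        ,  0.        ,  0.        ,  0.        ]), 'view': array([[-2.48147100e-02, -9.99690324e-01,  1.86730227e-03,
         9.38088830e-04],
       [ 9.95061398e-01, -2.45201467e-02,  9.61851167e-02,
        -5.46439807e-01],
       [-9.61095439e-02,  4.24488618e-03,  9.9536171
[... 349 characters left out ...]
203],
       [ 0.21951916, -0.4947879 ,  0.8408307 , -0.15590663],
       [-0.30870824,  0.78234024,  0.54096485, -0.97240042],
       [ 0.        ,  0.        ,  0.        ,  1.        ]])}
{'vfov': 67.6349711811756, 'cx': 316.17596045550613, 'cy': 197.7060641354786, 'dist': array([-0.05756319,  0.        ,  0.        ,  0.        ,  0.        ]), 'view': array([[ 4.00326893e-01, -9.16372179e-01, -6.39410232e-04,
        -6.74875402e-01],
       [ 8.87522715e-01,  3.87897215e-01, -2.48674848e-01,
         2.67060779e-02],
       [ 2.28126738e-01,  9.89837382e-02,  9.68586811e-01,
        -3.89042113e-01],
       [ 0.00000000e+00,  0.00000000e+00,  0.00000000e+00,
         1.00000000e+00]])}
```

View pics/top0.png

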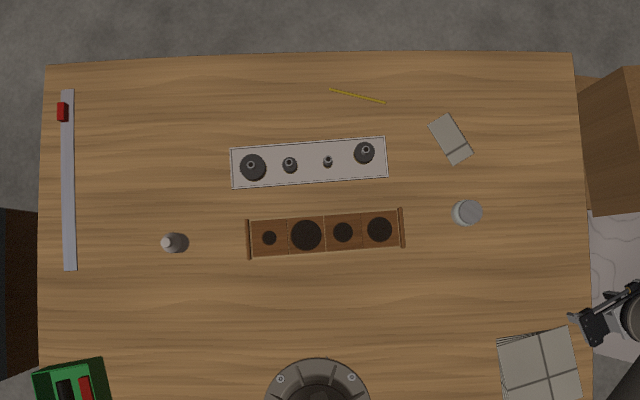

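View pics/side0.png

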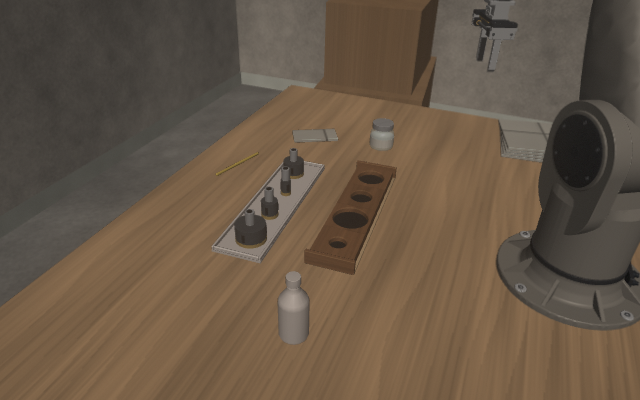

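```bash
cat > h.py <<'E'
from rig import *
import numpy as np, cv2
from scipy.spatial.transform import Rotation as R
def K(p): f=200/np.tan(np.radians(p['vfov']/2)); return np.array([[f,0,p['cx']],[0,f,p['cy']],[0,0,1]])
def ray(p,uv,z):
    q=cv2.undistortPoints(np.array(uv,float).reshape(-1,1,2),K(p),p['dist'])[:,0]
    d=np.c_[q[:,0],-q[:,1],-np.ones(len(q))]@p['view'][:3,:3]
    c=-p['view'][:3,:3].T@p['view'][:3,3]
    return c+d*((z-c[2])/d[:,2])[:,None]
def proj(p,X):
    X=np.atleast_2d(X)@p['view'][:3,:3].T+p['view'][:3,3]; X=X*[1,-1,-1]
    return cv2.projectPoints(X,np.zeros(3),np.zeros(3),K(p),p['dist'])[0][:,0]
def where(s=None):
    s=s or get_state(); w,x,y,z=s['tcp_rot']; r=R.from_quat([x,y,z,w])
    return np.array(s['eef_pos']),r
GOAL=R.from_matrix(np.array([[0,1,0],[1,0,0],[0,0,-1.]]))
def delta(pos):
    p,r=where(); return r.inv().apply(np.array(pos)-p),(r.inv()*GOAL).as_rotvec()
E
python3 - <<'E'
from h import *
p=camera_params("top"); f=cv2.imread("pics/top0.png")
z=cv2.resize(f[125:270,215:420],None,fx=3.9,fy=3.9,interpolation=cv2.INTER_CUBIC); cv2.imwrite("pics/c0.png",z)
print("bits",ray(p,[(252,165),(290,162),(328,159),(365,149)],.075).round(3))
print("pock",ray(p,[(269,238),(306,235),(343,232),(379,229)],.02).round(3))
c=camera_params("wrist"); print("cam",-c['view'][:3,:3].T@c['view'][:3,3])
g=cv2.cvtColor(f,cv2.COLOR_BGR2HSV)
m=((g[...,2]<75)).astype(np.uint8); m[:125]=0;m[270:]=0;m[:,:225]=0;m[:,420:]=0
n,_,st,ce=cv2.connectedComponentsWithStats(m)
for a,b in zip(st[1:],ce[1:]):
    if a[4]>40: print(a,b.round(1),ray(p,[b],.012).round(4))
E
```

```text
bits [[ 0.628  0.145  0.075]
 [ 0.633  0.051  0.075]
 [ 0.639 -0.043  0.075]
 [ 0.662 -0.135  0.075]]
pock [[ 0.449  0.111  0.02 ]
 [ 0.454  0.017  0.02 ]
 [ 0.459 -0.077  0.02 ]
 [ 0.465 -0.169  0.02 ]]
cam [ 0.33521943 -0.59028741  0.38303067]
[354 142  21  22 293] [363.6 153.1] [[ 0.6631 -0.1375  0.012 ]]
[240 154  26  27 496] [252.9 167.5] [[0.6325 0.151  0.012 ]]
[283 157  14  17 132] [290.1 166.1] [[0.6337 0.0544 0.012 ]]
[367 217  25  26 506] [379.1 229.1] [[ 0.4647 -0.1707  0.012 ]]
[248 220   4  39  51] [249.1 238.4] [[0.4489 0.1633 0.012 ]]
[290 220  32  31 775] [305.6 234.9] [[0.4546 0.0181 0.012 ]]
[333 222  20  21 325] [342.4 231.8] [[ 0.4601 -0.0762  0.012 ]]
[262 231  15  14 169] [268.7 237.5] [[0.4503 0.1127 0.012 ]]
```

View pics/c0.png

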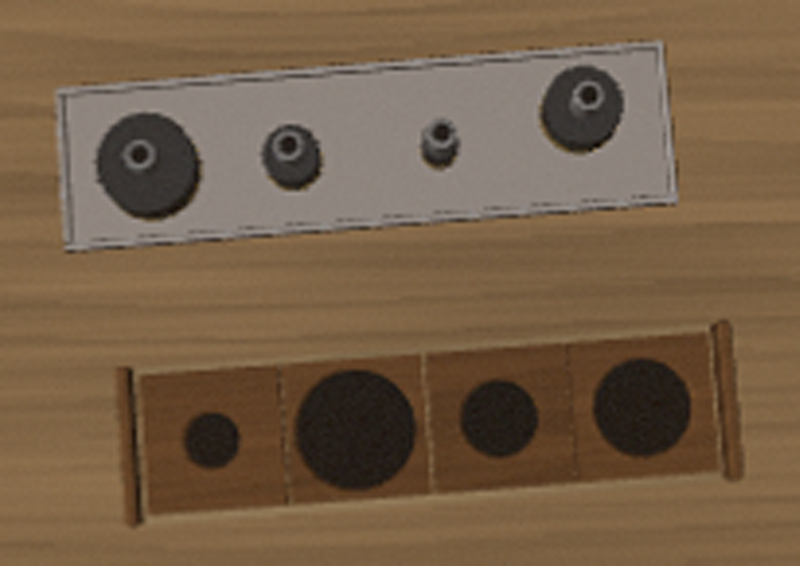

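```bash
python3 - <<'E'
from h import *
p=camera_params("top")
print("bits xl m s l",ray(p,[(250.9,164.5),(288.8,162.4),(328.1,159.1),(366,149.4)],.075).round(4))
print(delta([.627,.148,.18]))
E
```

```text
bits xl m s l [[ 0.6298  0.1482  0.075 ]
 [ 0.6325  0.0543  0.075 ]
 [ 0.6384 -0.0428  0.075 ]
 [ 0.6606 -0.1374  0.075 ]]
(array([ 0.63394018, -0.55992183,  0.02544101]), array([-1.08324080e-03, -6.09921602e-04, -1.16008852e+00]))
```

Emit:
apply_moves(rows=[{"twist":[0,0,-0.116],"offset":[0,0,0],"hand":100},{"twist":[0,0,-0.116],"offset":[0,0,0],"hand":70},{"twist":[0,0,-0.116],"offset":[0,0,0],"hand":70},{"twist":[0,0,-0.116],"offset":[0,0,0],"hand":70},{"twist":[0,0,-0.116],"offset":[0,0,0],"hand":70},{"twist":[0,0,-0.116],"offset":[0,0,0],"hand":70},{"twist":[0,0,-0.116],"offset":[0,0,0],"hand":70},{"twist":[0,0,-0.116],"offset":[0,0,0],"hand":70}], newtons=25)

```text
time: 0.77
eef_pos: [0.2694, -0.6186, 0.2051]
tcp_rot: [-0.0, 0.782, 0.623, 0.0]
ft_force: [0.9, 0.2, 0.4]
grip_width: 0.0656
```

Emit:
apply_moves(rows=[{"twist":[0,0,-0.116],"offset":[0,0,0],"hand":70},{"twist":[0,0,-0.116],"offset":[0,0,0],"hand":70},{"twist":[0,0,0],"offset":[0.0348,0.0163,0.001],"hand":70},{"twist":[0,0,0],"offset":[0.0348,0.0163,0.001],"hand":70},{"twist":[0,0,0],"offset":[0.0348,0.0163,0.001],"hand":70},{"twist":[0,0,0],"offset":[0.0348,0.0163,0.001],"hand":70},{"twist":[0,0,0],"offset":[0.0348,0.0163,0.001],"hand":70},{"twist":[0,0,0],"offset":[0.0348,0.0163,0.001],"hand":70}])

```text
time: 1.43
eef_pos: [0.3676, -0.4082, 0.1992]
tcp_rot: [-0.0, 0.707, 0.707, -0.0]
ft_force: [1.5, 0.1, 0.5]
grip_width: 0.0659
```

Emit:
apply_moves(rows=[{"twist":[0,0,0],"offset":[0.0348,0.0163,0.001],"hand":70},{"twist":[0,0,0],"offset":[0.0348,0.0163,0.001],"hand":70},{"twist":[0,0,0],"offset":[0.0348,0.0163,0.001],"hand":70},{"twist":[0,0,0],"offset":[0.0348,0.0163,0.001],"hand":70},{"twist":[0,0,0],"offset":[0.0348,0.0163,0.001],"hand":70},{"twist":[0,0,0],"offset":[0.0348,0.0163,0.001],"hand":70},{"twist":[0,0,0],"offset":[0.0348,0.0163,0.001],"hand":70},{"twist":[0,0,0],"offset":[0.0348,0.0163,0.001],"hand":70}])

```text
time: 2.1
eef_pos: [0.498, -0.1299, 0.1914]
tcp_rot: [-0.0, 0.707, 0.707, -0.0]
ft_force: [0.6, -1.0, 0.4]
grip_width: 0.0659
```

Emit:
apply_moves(rows=[{"twist":[0,0,0],"offset":[0.0348,0.0163,0.001],"hand":70},{"twist":[0,0,0],"offset":[0.0348,0.0163,0.001],"hand":70},{"twist":[0,0,0],"offset":[0.0348,0.0163,0.001],"hand":70},{"twist":[0,0,0],"offset":[0.0348,0.0163,0.001],"hand":70},{"twist":[0,0,0],"offset":[0.0348,0.0163,0.001],"hand":70},{"twist":[0,0,0],"offset":[0.0348,0.0163,0.001],"hand":70},{"twist":[0,0,0],"offset":[0.0348,0.0163,0.001],"hand":70},{"twist":[0,0,0],"offset":[0.0348,0.0163,0.001],"hand":70}])

```text
time: 2.77
eef_pos: [0.6285, 0.1484, 0.1831]
tcp_rot: [-0.0, 0.707, 0.707, -0.0]
ft_force: [0.4, -0.8, 0.9]
grip_width: 0.0657
```

```bash
python3 - <<'E'
from h import *
p=camera_params("wrist"); f=grab_frame("wrist")[:,:,::-1]; cv2.imwrite("pics/w1.png",f)
print(where()[0], -p['view'][:3,:3].T@p['view'][:3,3])
print(proj(p,[[.6298,.1482,.075],[.6325,.0543,.075]]))
E
```

```text
[0.62963982 0.15656994 0.18294509] [0.62870673 0.21985481 0.36126694]
[[317.59898723 195.91793844]
 [319.94285698 280.94781373]]
```

View pics/w1.png

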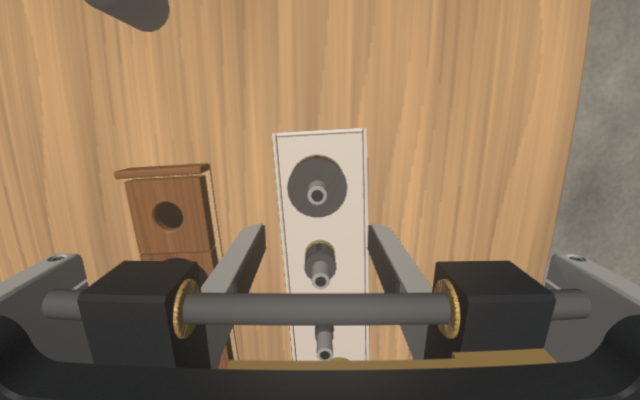

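```bash
python3 - <<'E'
from h import *
s=get_state(); print(s['time'],where(s)[0],np.abs(s['qvel']).max())
p=camera_params("wrist"); f=grab_frame("wrist")[:,:,::-1]; s=get_state(); print(s['time'],where(s)[0])
g=cv2.cvtColor(f,cv2.COLOR_BGR2GRAY); 
c=cv2.HoughCircles(g[120:300,270:370],cv2.HOUGH_GRADIENT,1,20,param1=120,param2=12,minRadius=7,maxRadius=13)
c=c[0]+[270,120,0]; print(np.c_[c,ray(p,c[:,:2],.075)].round(3))
E
```

```text
2.8167 [0.62963982 0.15656994 0.18294509] 0.11627667558693863
2.8667 [0.62848798 0.15374274 0.18277841]
[[3.145e+02 2.035e+02 9.600e+00 6.280e-01 1.490e-01 7.500e-02]
 [3.205e+02 2.595e+02 1.240e+01 6.350e-01 8.800e-02 7.500e-02]
 [3.175e+02 2.885e+02 8.400e+00 6.320e-01 5.400e-02 7.500e-02]]
```

Emit:
apply_moves(rows=[{"twist":[0,0,0],"offset":[0.002,0.001,0.03],"hand":70},{"twist":[0,0,0],"offset":[0,0,0.035],"hand":70},{"twist":[0,0,0],"offset":[0,0,0.03],"hand":70},{"twist":[0,0,0],"offset":[0,0,0.02],"hand":60},{"twist":[0,0,0],"offset":[0,0,0.013],"hand":50},{"twist":[0,0,0],"offset":[0,0,0.006],"hand":45},{"twist":[0,0,0],"offset":[0,0,0],"hand":40},{"twist":[0,0,0],"offset":[0,0,0],"hand":40}])

```text
time: 3.53
eef_pos: [0.6297, 0.1489, 0.0504]
tcp_rot: [0.0, 0.707, 0.707, 0.0]
ft_force: [0.4, -0.9, -0.6]
grip_width: 0.0384
```

```bash
python3 - <<'E'
from h import *
p=camera_params("wrist"); f=grab_frame("wrist")[:,:,::-1]; cv2.imwrite("pics/w2.png",f)
print(where()[0])
E
```

```text
[0.62996926 0.14901288 0.05085958]
```

View pics/w2.png

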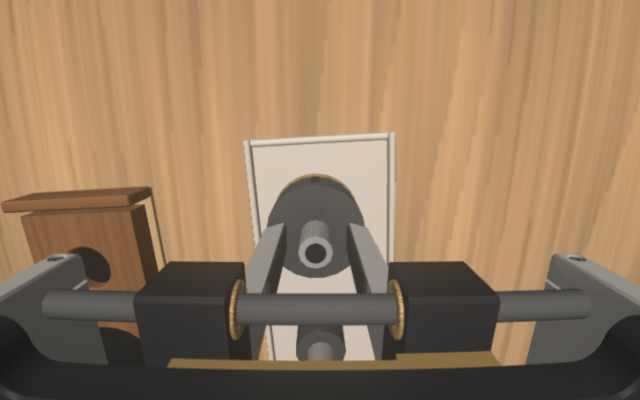

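```bash
python3 - <<'E'
from h import *
p=camera_params("wrist"); print(ray(p,[(316,252)],.075), where()[0])
E
```

```text
[[0.62983544 0.14954146 0.075     ]] [0.62996926 0.14901288 0.05085958]
```

Emit:
apply_moves(rows=[{"twist":[0,0,0],"offset":[0.0005,0,0.002],"hand":40},{"twist":[0,0,0],"offset":[0,0,0],"hand":10},{"twist":[0,0,0],"offset":[0,0,0],"hand":10},{"twist":[0,0,0],"offset":[0,0,0],"hand":10},{"twist":[0,0,0],"offset":[0,0,0],"hand":10},{"twist":[0,0,0],"offset":[0,0,-0.008],"hand":10},{"twist":[0,0,0],"offset":[0,0,-0.02],"hand":10},{"twist":[0,0,0],"offset":[0,0,-0.02],"hand":10}], newtons=30)

```text
time: 4.25
eef_pos: [0.6283, 0.1491, 0.0956]
tcp_rot: [-0.001, 0.707, 0.707, -0.001]
ft_force: [0.1, 0.6, -3.8]
grip_width: 0.0192
```

Emit:
apply_moves(rows=[{"twist":[0,0,0],"offset":[-0.0105,-0.014,-0.01],"hand":10},{"twist":[0,0,0],"offset":[-0.0197,-0.0262,-0.01],"hand":10},{"twist":[0,0,0],"offset":[-0.0223,-0.0297,0],"hand":10},{"twist":[0,0,0],"offset":[-0.0223,-0.0297,0],"hand":10},{"twist":[0,0,0],"offset":[-0.021,-0.0279,0],"hand":10},{"twist":[0,0,0],"offset":[-0.017,-0.0227,0],"hand":10},{"twist":[0,0,0],"offset":[-0.0118,-0.0157,0],"hand":10},{"twist":[0,0,0],"offset":[-0.0066,-0.0087,0],"hand":10}])

```text
time: 4.92
eef_pos: [0.4524, 0.0163, 0.1157]
tcp_rot: [0.0, 0.708, 0.707, -0.001]
ft_force: [0.9, 0.5, -3.9]
grip_width: 0.0194
```

Emit:
apply_moves(rows=[{"twist":[0,0,0],"offset":[0,0,0.01],"hand":10},{"twist":[0,0,0],"offset":[0,0,0.015],"hand":10},{"twist":[0,0,0],"offset":[0,0,0.01],"hand":10},{"twist":[0,0,0],"offset":[0,0,0],"hand":10},{"twist":[0,0,0],"offset":[0,0,0],"hand":10}])

```text
time: 5.33
eef_pos: [0.4546, 0.0189, 0.0799]
tcp_rot: [-0.001, 0.707, 0.707, -0.0]
ft_force: [0.2, 0.6, -2.9]
grip_width: 0.0192
```

```bash
python3 - <<'E'
from h import *
p=camera_params("wrist"); f=grab_frame("wrist")[:,:,::-1]; cv2.imwrite("pics/w3.png",f)
print(where()[0],proj(p,[[.4545,.018,.024],[.4545,.018+.039,.024],[.4545-.039,.018,.024],[.4545+.039,.018,.024],[.4545,.018+.033,.037]]))
E
```

```text
[0.45491514 0.01879213 0.08042318] [[316.22891541 212.27932642]
 [316.33727822 164.91560555]
 [268.7423679  212.12747894]
 [363.74134181 212.3886365 ]
 [316.28719703 175.31293499]]
```

View pics/w3.png

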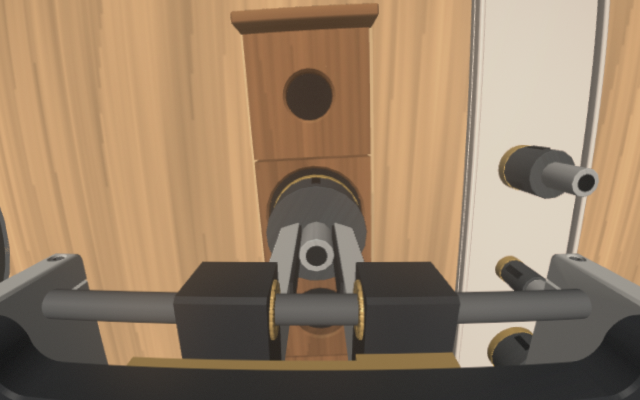

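Emit:
apply_moves(rows=[{"twist":[0,0,0],"offset":[0,0,0.008],"hand":10},{"twist":[0,0,0],"offset":[0,0,0.008],"hand":10},{"twist":[0,0,0],"offset":[0,0,0.005],"hand":10},{"twist":[0,0,0],"offset":[0,0,0.0025],"hand":10},{"twist":[0,0,0],"offset":[0,0,0.001],"hand":10},{"twist":[0,0,0],"offset":[0,0,0],"hand":10},{"twist":[0,0,0],"offset":[0,0,0],"hand":10}])

```text
time: 5.97
eef_pos: [0.4546, 0.0181, 0.0561]
tcp_rot: [-0.0, 0.707, 0.707, 0.0]
ft_force: [0.4, 0.1, -3.9]
grip_width: 0.0195
```

Emit:
apply_moves(rows=[{"twist":[0,0,0],"offset":[0,0,0.0006],"hand":10},{"twist":[0,0,0],"offset":[0,0,0.0006],"hand":10},{"twist":[0,0,0],"offset":[0,0,0],"hand":10},{"twist":[0,0,0],"offset":[0,0,0],"hand":10}])

```text
time: 6.3
eef_pos: [0.4546, 0.0181, 0.0549]
tcp_rot: [0.0, 0.707, 0.707, 0.0]
ft_force: [-0.0, 0.1, -4.2]
grip_width: 0.0197
```

Emit:
apply_moves(rows=[{"twist":[0,0,0],"offset":[0,0,0.0006],"hand":10},{"twist":[0,0,0],"offset":[0,0,0.0006],"hand":10},{"twist":[0,0,0],"offset":[0,0,0],"hand":10},{"twist":[0,0,0],"offset":[0,0,0],"hand":10}])

```text
time: 6.63
eef_pos: [0.4546, 0.0181, 0.0547]
tcp_rot: [0.0, 0.707, 0.707, -0.0]
ft_force: [-10.5, -0.7, 29.7]
grip_width: 0.0194
```

Emit:
apply_moves(rows=[{"twist":[0,0,0],"offset":[0,0,-0.001],"hand":10},{"twist":[0,0,0],"offset":[0,0,0],"hand":25},{"twist":[0,0,0],"offset":[0,0,0],"hand":35},{"twist":[0,0,0],"offset":[0,0,0],"hand":45},{"twist":[0,0,0],"offset":[0,0,-0.01],"hand":45},{"twist":[0,0,0],"offset":[0,0,-0.02],"hand":45},{"twist":[0,0,0],"offset":[0,0,-0.025],"hand":45},{"twist":[0,0,0],"offset":[0,0,-0.025],"hand":45}])

```text
time: 7.3
eef_pos: [0.4541, 0.0184, 0.1359]
tcp_rot: [-0.001, 0.707, 0.707, -0.0]
ft_force: [0.3, 0.5, 0.1]
grip_width: 0.0421
```

Emit:
apply_moves(rows=[{"twist":[0,0,0],"offset":[-0.012,0.016,-0.015],"hand":45},{"twist":[0,0,0],"offset":[-0.023,0.03,0],"hand":45},{"twist":[0,0,0],"offset":[-0.024,0.032,0],"hand":45},{"twist":[0,0,0],"offset":[-0.024,0.032,0],"hand":45},{"twist":[0,0,0],"offset":[-0.024,0.032,0],"hand":45},{"twist":[0,0,0],"offset":[-0.023,0.03,0],"hand":45},{"twist":[0,0,0],"offset":[-0.016,0.022,0],"hand":45},{"twist":[0,0,0],"offset":[-0.0095,0.012,0],"hand":45}])

```text
time: 7.97
eef_pos: [0.6625, -0.14, 0.1497]
tcp_rot: [-0.0, 0.708, 0.706, 0.0]
ft_force: [-1.4, 0.4, -0.3]
grip_width: 0.0424
```

Emit:
apply_moves(rows=[{"twist":[0,0,0],"offset":[0,0,0.01],"hand":45},{"twist":[0,0,0],"offset":[0,0,0.02],"hand":45},{"twist":[0,0,0],"offset":[0,0,0.01],"hand":45},{"twist":[0,0,0],"offset":[0,0,0],"hand":45},{"twist":[0,0,0],"offset":[0,0,0],"hand":45}])

```text
time: 8.38
eef_pos: [0.6599, -0.1369, 0.1096]
tcp_rot: [-0.001, 0.707, 0.707, -0.0]
ft_force: [1.0, -0.5, 0.1]
grip_width: 0.0427
```

```bash
python3 - <<'E'
from h import *
p=camera_params("wrist"); f=grab_frame("wrist")[:,:,::-1]; cv2.imwrite("pics/w4.png",f)
print(where()[0],proj(p,[[.6606,-.1374,.075]]))
E
```

```text
[ 0.66053988 -0.13701439  0.11039137] [[317.14772233 220.1315488 ]]
```

View pics/w4.png

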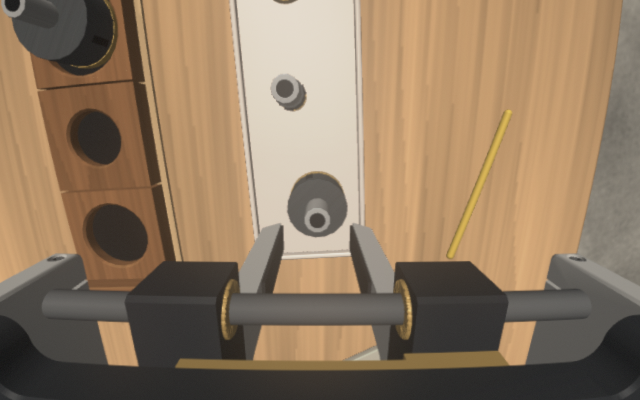

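Emit:
apply_moves(rows=[{"twist":[0,0,0],"offset":[0,0,0.02],"hand":45},{"twist":[0,0,0],"offset":[0,0,0.02],"hand":45},{"twist":[0,0,0],"offset":[0,0,0.012],"hand":45},{"twist":[0,0,0],"offset":[0,0,0.007],"hand":45},{"twist":[0,0,0],"offset":[0,0,0.0025],"hand":45},{"twist":[0,0,0],"offset":[0,0,0],"hand":40},{"twist":[0,0,0],"offset":[0,0,0],"hand":30}])

```text
time: 9.02
eef_pos: [0.6611, -0.1374, 0.049]
tcp_rot: [0.0, 0.707, 0.707, 0.0]
ft_force: [-0.2, -0.5, -0.1]
grip_width: 0.0341
```

Emit:
apply_moves(rows=[{"twist":[0,0,0],"offset":[0,0,0],"hand":10},{"twist":[0,0,0],"offset":[0,0,0],"hand":10},{"twist":[0,0,0],"offset":[0,0,0],"hand":10},{"twist":[0,0,0],"offset":[0,0,0],"hand":10}])

```text
time: 9.35
eef_pos: [0.6609, -0.1375, 0.0488]
tcp_rot: [0.0, 0.707, 0.707, 0.0]
ft_force: [-2.3, -1.1, 5.8]
grip_width: 0.0194
```

Emit:
apply_moves(rows=[{"twist":[0,0,0],"offset":[0,0,-0.008],"hand":10},{"twist":[0,0,0],"offset":[0,0,-0.02],"hand":10},{"twist":[0,0,0],"offset":[0,0,-0.025],"hand":10},{"twist":[0,0,0],"offset":[0,0,-0.015],"hand":10},{"twist":[0,0,0],"offset":[0,0,0],"hand":10}])

```text
time: 9.77
eef_pos: [0.6623, -0.1376, 0.12]
tcp_rot: [0.002, 0.707, 0.707, 0.001]
ft_force: [0.5, -0.0, -1.4]
grip_width: 0.0191
```

Emit:
apply_moves(rows=[{"twist":[0,0,0],"offset":[-0.002,-0.014,0],"hand":10},{"twist":[0,0,0],"offset":[-0.0045,-0.027,0],"hand":10},{"twist":[0,0,0],"offset":[-0.0055,-0.033,0],"hand":10},{"twist":[0,0,0],"offset":[-0.006,-0.035,0],"hand":10},{"twist":[0,0,0],"offset":[-0.0055,-0.034,0],"hand":10},{"twist":[0,0,0],"offset":[-0.0045,-0.027,0],"hand":10},{"twist":[0,0,0],"offset":[-0.003,-0.017,0],"hand":10},{"twist":[0,0,0],"offset":[-0.0015,-0.009,0],"hand":10}])

```text
time: 10.43
eef_pos: [0.4619, -0.1706, 0.1157]
tcp_rot: [-0.0, 0.708, 0.707, -0.001]
ft_force: [1.3, -1.1, -1.3]
grip_width: 0.0192
```

Emit:
apply_moves(rows=[{"twist":[0,0,0],"offset":[0,0,0.01],"hand":10},{"twist":[0,0,0],"offset":[0,0,0.018],"hand":10},{"twist":[0,0,0],"offset":[0,0,0.01],"hand":10},{"twist":[0,0,0],"offset":[0,0,0],"hand":10},{"twist":[0,0,0],"offset":[0,0,0],"hand":10}])

```text
time: 10.85
eef_pos: [0.4648, -0.1692, 0.0773]
tcp_rot: [-0.001, 0.707, 0.707, -0.0]
ft_force: [0.0, -0.2, -1.8]
grip_width: 0.0195
```

```bash
python3 - <<'E'
from h import *
p=camera_params("wrist"); f=grab_frame("wrist")[:,:,::-1]; cv2.imwrite("pics/w5.png",f)
x,y=.4647,-.170
print(where()[0],proj(p,[[x,y+.032,.024],[x-.032,y,.024],[x+.032,y,.024]]))
E
```

```text
[ 0.46511435 -0.16941192  0.0778906 ] [[316.237255   174.14442144]
 [276.76115985 213.01192818]
 [355.56801229 213.21449887]]
```

View pics/w5.png

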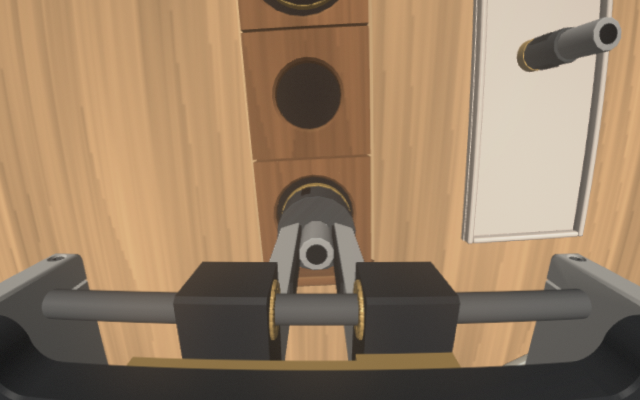

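Emit:
apply_moves(rows=[{"twist":[0,0,0],"offset":[0,0,0.008],"hand":10},{"twist":[0,0,0],"offset":[0,0,0.008],"hand":10},{"twist":[0,0,0],"offset":[0,0,0.004],"hand":10},{"twist":[0,0,0],"offset":[0,0,0.0018],"hand":10},{"twist":[0,0,0],"offset":[0,0,0.0005],"hand":10},{"twist":[0,0,0],"offset":[0,0,0.0004],"hand":10},{"twist":[0,0,0],"offset":[0,0,0],"hand":10}])

```text
time: 11.48
eef_pos: [0.4641, -0.1699, 0.0557]
tcp_rot: [-0.0, 0.707, 0.707, -0.0]
ft_force: [-5.5, 2.1, 11.6]
grip_width: 0.0195
```

Emit:
apply_moves(rows=[{"twist":[0,0,0],"offset":[0,0,-0.0004],"hand":10},{"twist":[0,0,0],"offset":[0,0,0],"hand":25},{"twist":[0,0,0],"offset":[0,0,0],"hand":35},{"twist":[0,0,0],"offset":[0,0,0],"hand":45},{"twist":[0,0,0],"offset":[0,0,-0.01],"hand":45},{"twist":[0,0,0],"offset":[0,0,-0.02],"hand":45},{"twist":[0,0,0],"offset":[0,0,-0.025],"hand":45},{"twist":[0,0,0],"offset":[0,0,-0.025],"hand":45}])

```text
time: 12.15
eef_pos: [0.4643, -0.1696, 0.1372]
tcp_rot: [-0.0, 0.707, 0.707, 0.0]
ft_force: [0.3, -0.0, 0.6]
grip_width: 0.0421
```

Emit:
apply_moves(rows=[{"twist":[0,0,0],"offset":[0.012,0.009,-0.015],"hand":45},{"twist":[0,0,0],"offset":[0.024,0.018,0],"hand":45},{"twist":[0,0,0],"offset":[0.03,0.022,0],"hand":45},{"twist":[0,0,0],"offset":[0.032,0.024,0],"hand":45},{"twist":[0,0,0],"offset":[0.032,0.024,0],"hand":45},{"twist":[0,0,0],"offset":[0.032,0.024,0],"hand":45},{"twist":[0,0,0],"offset":[0.03,0.022,0],"hand":45},{"twist":[0,0,0],"offset":[0.02,0.016,0],"hand":45}])

```text
time: 12.82
eef_pos: [0.6249, 0.0458, 0.1517]
tcp_rot: [-0.0, 0.706, 0.708, 0.001]
ft_force: [-0.6, 0.2, -0.5]
grip_width: 0.0424
```

Emit:
apply_moves(rows=[{"twist":[0,0,0],"offset":[0.012,0.009,0.01],"hand":45},{"twist":[0,0,0],"offset":[0,0,0.02],"hand":45},{"twist":[0,0,0],"offset":[0,0,0.01],"hand":45},{"twist":[0,0,0],"offset":[0,0,0],"hand":45},{"twist":[0,0,0],"offset":[0,0,0],"hand":45}])

```text
time: 13.23
eef_pos: [0.6321, 0.0534, 0.111]
tcp_rot: [-0.0, 0.707, 0.707, -0.0]
ft_force: [-0.0, -0.2, 0.3]
grip_width: 0.0422
```

```bash
python3 - <<'E'
from h import *
p=camera_params("wrist"); f=grab_frame("wrist")[:,:,::-1]; cv2.imwrite("pics/w6.png",f)
print(where()[0],proj(p,[[.6325,.0543,.075]]))
E
```

```text
[0.63258749 0.05341117 0.11165678] [[316.76077321 217.69960104]]
```

View pics/w6.png

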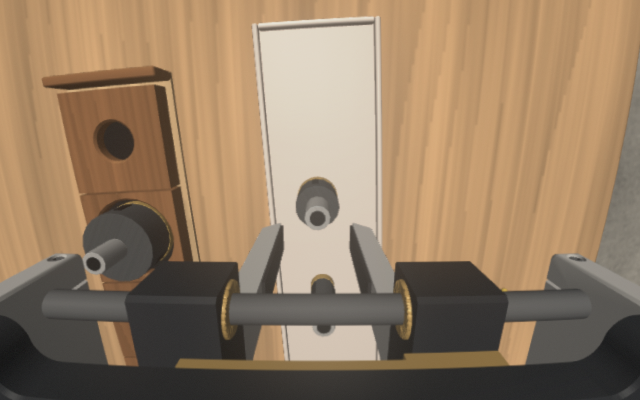

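Emit:
apply_moves(rows=[{"twist":[0,0,0],"offset":[0.001,0,0.02],"hand":45},{"twist":[0,0,0],"offset":[0,0,0.02],"hand":45},{"twist":[0,0,0],"offset":[0,0,0.013],"hand":45},{"twist":[0,0,0],"offset":[0,0,0.007],"hand":45},{"twist":[0,0,0],"offset":[0,0,0.0025],"hand":45},{"twist":[0,0,0],"offset":[0,0,0],"hand":40},{"twist":[0,0,0],"offset":[0,0,0],"hand":30}])

```text
time: 13.87
eef_pos: [0.6331, 0.0551, 0.0492]
tcp_rot: [0.0, 0.707, 0.707, 0.0]
ft_force: [-0.1, -0.1, 0.5]
grip_width: 0.0341
```

Emit:
apply_moves(rows=[{"twist":[0,0,0],"offset":[0,0,0],"hand":10},{"twist":[0,0,0],"offset":[0,0,0],"hand":10},{"twist":[0,0,0],"offset":[0,0,0],"hand":10},{"twist":[0,0,0],"offset":[0,0,0],"hand":10}])

```text
time: 14.2
eef_pos: [0.633, 0.0551, 0.049]
tcp_rot: [0.0, 0.707, 0.707, 0.0]
ft_force: [-1.2, 0.0, 6.7]
grip_width: 0.0198
```

Emit:
apply_moves(rows=[{"twist":[0,0,0],"offset":[0,0,-0.008],"hand":10},{"twist":[0,0,0],"offset":[0,0,-0.02],"hand":10},{"twist":[0,0,0],"offset":[0,0,-0.03],"hand":10},{"twist":[0,0,0],"offset":[0,0,-0.03],"hand":10},{"twist":[0,0,0],"offset":[0,0,-0.012],"hand":10},{"twist":[0,0,0],"offset":[0,0,0],"hand":10}])

```text
time: 14.7
eef_pos: [0.6341, 0.0554, 0.1517]
tcp_rot: [0.002, 0.707, 0.707, 0.002]
ft_force: [0.6, -0.5, -1.9]
grip_width: 0.0194
```

Emit:
apply_moves(rows=[{"twist":[0,0,0],"offset":[-0.0105,-0.014,0],"hand":10},{"twist":[0,0,0],"offset":[-0.0197,-0.0262,0],"hand":10},{"twist":[0,0,0],"offset":[-0.0223,-0.0297,0],"hand":10},{"twist":[0,0,0],"offset":[-0.0223,-0.0297,0],"hand":10},{"twist":[0,0,0],"offset":[-0.021,-0.0279,0],"hand":10},{"twist":[0,0,0],"offset":[-0.017,-0.0227,0],"hand":10},{"twist":[0,0,0],"offset":[-0.0118,-0.0157,0],"hand":10},{"twist":[0,0,0],"offset":[-0.0069,-0.0071,0],"hand":10}])

```text
time: 15.37
eef_pos: [0.4566, -0.0782, 0.1472]
tcp_rot: [-0.001, 0.708, 0.706, -0.001]
ft_force: [1.0, 0.6, -2.0]
grip_width: 0.0193
```

Emit:
apply_moves(rows=[{"twist":[0,0,0],"offset":[0,0,0.012],"hand":10},{"twist":[0,0,0],"offset":[0,0,0.022],"hand":10},{"twist":[0,0,0],"offset":[0,0,0.022],"hand":10},{"twist":[0,0,0],"offset":[0,0,0.013],"hand":10},{"twist":[0,0,0],"offset":[0,0,0],"hand":10},{"twist":[0,0,0],"offset":[0,0,0],"hand":10}])

```text
time: 15.87
eef_pos: [0.4592, -0.0758, 0.0786]
tcp_rot: [-0.001, 0.707, 0.707, -0.0]
ft_force: [0.3, -1.1, -1.6]
grip_width: 0.0197
```

```bash
python3 - <<'E'
from h import *
p=camera_params("wrist"); f=grab_frame("wrist")[:,:,::-1]; cv2.imwrite("pics/w7.png",f)
x,y=.46,-.0765
print(where()[0],proj(p,[[x,y+.025,.024],[x-.025,y,.024],[x+.025,y,.024]]))
E
```

```text
[ 0.45981232 -0.07599953  0.07935504] [[317.37881275 182.40830727]
 [286.65411395 212.41934479]
 [347.94057288 212.57369164]]
```

View pics/w7.png

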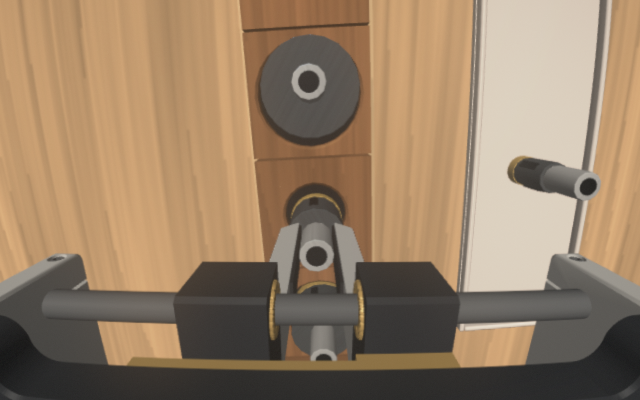

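Emit:
apply_moves(rows=[{"twist":[0,0,0],"offset":[0,0,0.009],"hand":10},{"twist":[0,0,0],"offset":[0,0,0.008],"hand":10},{"twist":[0,0,0],"offset":[0,0,0.004],"hand":10},{"twist":[0,0,0],"offset":[0,0,0.0018],"hand":10},{"twist":[0,0,0],"offset":[0,0,0.0006],"hand":10},{"twist":[0,0,0],"offset":[0,0,0.0004],"hand":10},{"twist":[0,0,0],"offset":[0,0,0],"hand":10}])

```text
time: 16.5
eef_pos: [0.4594, -0.0765, 0.056]
tcp_rot: [0.0, 0.707, 0.707, -0.0]
ft_force: [-6.6, 0.3, 13.8]
grip_width: 0.0196
```

Emit:
apply_moves(rows=[{"twist":[0,0,0],"offset":[0,0,-0.0004],"hand":10},{"twist":[0,0,0],"offset":[0,0,0],"hand":25},{"twist":[0,0,0],"offset":[0,0,0],"hand":35},{"twist":[0,0,0],"offset":[0,0,0],"hand":45},{"twist":[0,0,0],"offset":[0,0,-0.01],"hand":45},{"twist":[0,0,0],"offset":[0,0,-0.02],"hand":45},{"twist":[0,0,0],"offset":[0,0,-0.025],"hand":45},{"twist":[0,0,0],"offset":[0,0,-0.025],"hand":45}])

```text
time: 17.17
eef_pos: [0.4592, -0.076, 0.1372]
tcp_rot: [-0.001, 0.707, 0.707, -0.0]
ft_force: [0.0, -0.7, 0.0]
grip_width: 0.0421
```

Emit:
apply_moves(rows=[{"twist":[0,0,0],"offset":[0.002,0.012,-0.015],"hand":45},{"twist":[0,0,0],"offset":[0.005,0.026,0],"hand":45},{"twist":[0,0,0],"offset":[0.006,0.03,0],"hand":45},{"twist":[0,0,0],"offset":[0.006,0.032,0],"hand":45},{"twist":[0,0,0],"offset":[0.006,0.031,0],"hand":45},{"twist":[0,0,0],"offset":[0.005,0.025,0],"hand":45},{"twist":[0,0,0],"offset":[0.003,0.015,0],"hand":45},{"twist":[0,0,0],"offset":[0.001,0.008,0],"hand":45}])

```text
time: 17.83
eef_pos: [0.6402, -0.0414, 0.1512]
tcp_rot: [-0.0, 0.707, 0.707, 0.001]
ft_force: [-1.1, -0.2, -0.1]
grip_width: 0.0427
```

Emit:
apply_moves(rows=[{"twist":[0,0,0],"offset":[0,0,0.01],"hand":45},{"twist":[0,0,0],"offset":[0,0,0.02],"hand":45},{"twist":[0,0,0],"offset":[0,0,0.01],"hand":45},{"twist":[0,0,0],"offset":[0,0,0],"hand":45},{"twist":[0,0,0],"offset":[0,0,0],"hand":45}])

```text
time: 18.25
eef_pos: [0.6376, -0.0427, 0.1107]
tcp_rot: [-0.0, 0.707, 0.707, -0.0]
ft_force: [0.6, -0.8, 0.5]
grip_width: 0.042
```

```bash
python3 - <<'E'
from h import *
p=camera_params("wrist"); f=grab_frame("wrist")[:,:,::-1]; cv2.imwrite("pics/w8.png",f)
print(where()[0],proj(p,[[.6384,-.0428,.075]]))
E
```

```text
[ 0.63820927 -0.04264181  0.11142933] [[317.36502375 219.06927315]]
```

View pics/w8.png

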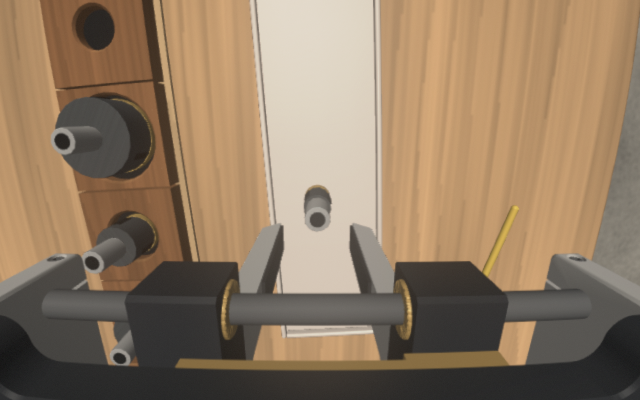

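Emit:
apply_moves(rows=[{"twist":[0,0,0],"offset":[0,0,0.02],"hand":45},{"twist":[0,0,0],"offset":[0,0,0.02],"hand":45},{"twist":[0,0,0],"offset":[0,0,0.013],"hand":45},{"twist":[0,0,0],"offset":[0,0,0.007],"hand":45},{"twist":[0,0,0],"offset":[0,0,0.0025],"hand":45},{"twist":[0,0,0],"offset":[0,0,0],"hand":40},{"twist":[0,0,0],"offset":[0,0,0],"hand":30}])

```text
time: 18.88
eef_pos: [0.6391, -0.0424, 0.0492]
tcp_rot: [0.0, 0.707, 0.707, 0.0]
ft_force: [0.7, 0.4, -0.5]
grip_width: 0.0343
```

Emit:
apply_moves(rows=[{"twist":[0,0,0],"offset":[0,0,0],"hand":20},{"twist":[0,0,0],"offset":[0,0,0],"hand":10},{"twist":[0,0,0],"offset":[0,0,0],"hand":10},{"twist":[0,0,0],"offset":[0,0,0],"hand":10}])

```text
time: 19.22
eef_pos: [0.639, -0.0424, 0.0491]
tcp_rot: [0.0, 0.707, 0.707, 0.0]
ft_force: [-0.6, -0.2, 5.9]
grip_width: 0.0193
```

Emit:
apply_moves(rows=[{"twist":[0,0,0],"offset":[0,0,-0.008],"hand":10},{"twist":[0,0,0],"offset":[0,0,-0.02],"hand":10},{"twist":[0,0,0],"offset":[0,0,-0.03],"hand":10},{"twist":[0,0,0],"offset":[0,0,-0.03],"hand":10},{"twist":[0,0,0],"offset":[0,0,-0.012],"hand":10},{"twist":[0,0,0],"offset":[0,0,0],"hand":10}])

```text
time: 19.72
eef_pos: [0.6402, -0.0424, 0.1521]
tcp_rot: [0.002, 0.707, 0.707, 0.002]
ft_force: [1.1, 0.2, -1.0]
grip_width: 0.0195
```

Emit:
apply_moves(rows=[{"twist":[0,0,0],"offset":[0.0093,-0.0114,0],"hand":10},{"twist":[0,0,0],"offset":[0.0185,-0.0227,0],"hand":10},{"twist":[0,0,0],"offset":[0.0232,-0.0284,0],"hand":10},{"twist":[0,0,0],"offset":[0.0247,-0.0303,0],"hand":10},{"twist":[0,0,0],"offset":[0.0247,-0.0303,0],"hand":10},{"twist":[0,0,0],"offset":[0.0216,-0.0265,0],"hand":10},{"twist":[0,0,0],"offset":[0.017,-0.0208,0],"hand":10},{"twist":[0,0,0],"offset":[0.0108,-0.0133,0],"hand":10}])

```text
time: 20.38
eef_pos: [0.4522, 0.1087, 0.1478]
tcp_rot: [-0.0, 0.706, 0.708, -0.001]
ft_force: [0.4, -0.3, -0.1]
grip_width: 0.0196
```

Emit:
apply_moves(rows=[{"twist":[0,0,0],"offset":[0.0047,-0.0057,0.005],"hand":10},{"twist":[0,0,0],"offset":[0,0,0.015],"hand":10},{"twist":[0,0,0],"offset":[0,0,0.022],"hand":10},{"twist":[0,0,0],"offset":[0,0,0.018],"hand":10},{"twist":[0,0,0],"offset":[0,0,0.009],"hand":10},{"twist":[0,0,0],"offset":[0,0,0],"hand":10},{"twist":[0,0,0],"offset":[0,0,0],"hand":10}])

```text
time: 20.97
eef_pos: [0.4493, 0.1119, 0.0792]
tcp_rot: [-0.001, 0.707, 0.707, -0.0]
ft_force: [0.3, 0.7, -1.8]
grip_width: 0.0197
```

```bash
python3 - <<'E'
from h import *
p=camera_params("wrist"); f=grab_frame("wrist")[:,:,::-1]; cv2.imwrite("pics/w9.png",f)
x,y=.4495,.112
print(where()[0],proj(p,[[x,y+.018,.024],[x-.018,y,.024],[x+.018,y,.024]]))
E
```

```text
[0.44970054 0.11208565 0.07975876] [[316.52651253 189.87784488]
 [294.46961958 211.3457771 ]
 [338.54533709 211.40005066]]
```

View pics/w9.png

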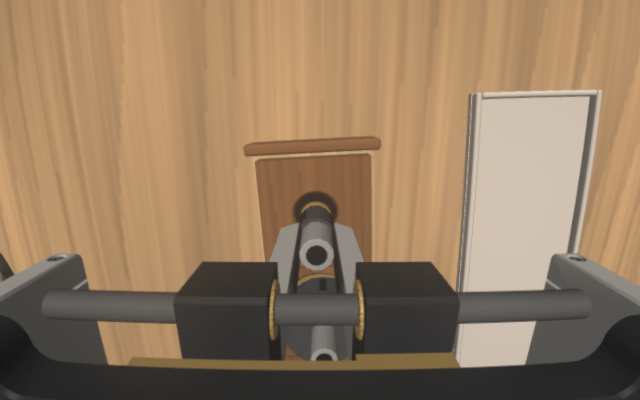

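Emit:
apply_moves(rows=[{"twist":[0,0,0],"offset":[0,0,0.009],"hand":10},{"twist":[0,0,0],"offset":[0,0,0.008],"hand":10},{"twist":[0,0,0],"offset":[0,0,0.0043],"hand":10},{"twist":[0,0,0],"offset":[0,0,0.0018],"hand":10},{"twist":[0,0,0],"offset":[0,0,0.0006],"hand":10},{"twist":[0,0,0],"offset":[0,0,0.0004],"hand":10},{"twist":[0,0,0],"offset":[0,0,0],"hand":10}])

```text
time: 21.6
eef_pos: [0.4492, 0.1121, 0.056]
tcp_rot: [0.0, 0.707, 0.707, -0.0]
ft_force: [-7.5, -1.5, 21.4]
grip_width: 0.0197
```

Contact with the floor at the expected height; release, lift and back away, then check.

Emit:
apply_moves(rows=[{"twist":[0,0,0],"offset":[0,0,-0.0005],"hand":10},{"twist":[0,0,0],"offset":[0,0,0],"hand":25},{"twist":[0,0,0],"offset":[0,0,0],"hand":35},{"twist":[0,0,0],"offset":[0,0,0],"hand":45},{"twist":[0,0,0],"offset":[0,0,-0.01],"hand":45},{"twist":[0,0,0],"offset":[0,0,-0.025],"hand":45},{"twist":[0,0,0],"offset":[0,0,-0.035],"hand":45},{"twist":[0,0,0],"offset":[0,0,-0.035],"hand":45}])

```text
time: 22.27
eef_pos: [0.4483, 0.1124, 0.1623]
tcp_rot: [-0.001, 0.707, 0.707, -0.0]
ft_force: [1.1, 0.1, 0.4]
grip_width: 0.0424
```

Emit:
apply_moves(rows=[{"twist":[0,0,0],"offset":[0,0.02,-0.03],"hand":45},{"twist":[0,0,0],"offset":[0,0.035,-0.015],"hand":45},{"twist":[0,0,0],"offset":[0,0.04,0],"hand":45},{"twist":[0,0,0],"offset":[0,0.04,0],"hand":45},{"twist":[0,0,0],"offset":[0,0.04,0],"hand":45},{"twist":[0,0,0],"offset":[0,0.04,0],"hand":45},{"twist":[0,0,0],"offset":[0,0.03,0],"hand":45},{"twist":[0,0,0],"offset":[0,0.015,0],"hand":45}])

```text
time: 22.93
eef_pos: [0.7119, 0.1115, 0.2055]
tcp_rot: [-0.0, 0.708, 0.707, 0.0]
ft_force: [-1.1, 0.4, -0.3]
grip_width: 0.0421
```

Emit:
apply_moves(rows=[{"twist":[0,0,0],"offset":[0,0,0],"hand":45},{"twist":[0,0,0],"offset":[0,0,0],"hand":45},{"twist":[0,0,0],"offset":[0,0,0],"hand":45},{"twist":[0,0,0],"offset":[0,0,0],"hand":45}])

```text
time: 23.27
eef_pos: [0.7084, 0.1122, 0.2065]
tcp_rot: [0.0, 0.707, 0.707, 0.0]
ft_force: [0.5, 0.2, 0.3]
grip_width: 0.0422
```

```bash
python3 - <<'E'
from h import *
s=grab_frame("side")[:,:,::-1]; t=grab_frame("top")[:,:,::-1]
a=cv2.resize(s[130:350,230:430],None,fx=2.2,fy=2.2,interpolation=cv2.INTER_CUBIC)
b=cv2.resize(t[120:270,150:490],(800,353))[:, :]
b=cv2.resize(t[195:270,235:415],None,fx=2,fy=2,interpolation=cv2.INTER_CUBIC)
o=np.zeros((484,800,3),np.uint8); o[:,:440]=a[:484]; o[:150,440:800]=b
c=cv2.resize(t[60:290,130:490],(360,230)); o[200:430,440:800]=c
cv2.imwrite("pics/end.png",o); st=get_state(); print(st['time'],where(st)[0])
p=camera_params("top"); print(proj(p,[[.4545,.018,.082],[.4647,-.17,.082],[.46,-.0765,.082],[.4495,.112,.082]]).round(1))
p=camera_params("side"); print(((proj(p,[[.4545,.018,.082],[.4647,-.17,.082],[.46,-.0765,.082],[.4495,.112,.082]])-[230,130])*2.2).round(1))
E
```

```text
23.3667 [0.70861403 0.11204266 0.20653086]
[[305.1 234.3]
 [382.5 228.1]
 [344.1 231. ]
 [266.3 237.3]]
[[264.7 142.4]
 [310.7  57.1]
 [289.   96.6]
 [236.3 194.9]]
```

View pics/end.png

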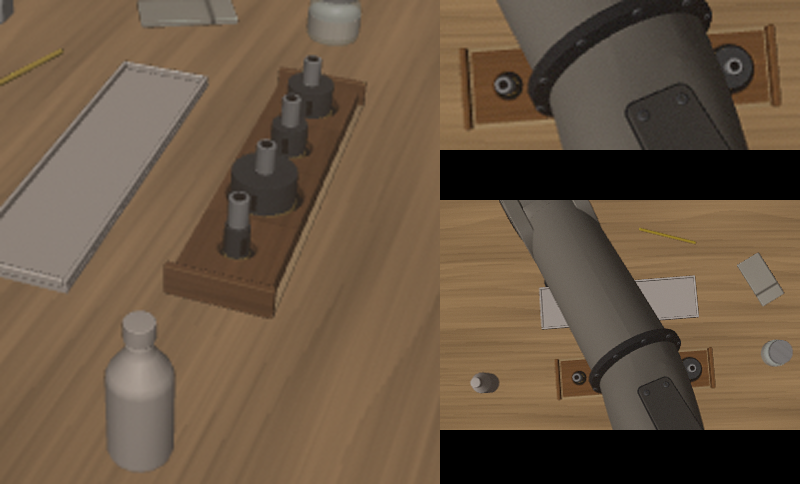

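```bash
python3 -c "
from rig import *
print(hand_in())"
```

```text
the job is handed in; nothing more can be done
None
```

All four core bits now stand crown down in the pockets made for their sizes, moved one at a time in the order xl, l, m, s. I handed the job in at about 23 s.

- **Setting down:** each bit was lowered until the wrist force showed floor contact (12–30 N), at the height expected for the hole floor. Only then did I open the gripper. The largest bit touched down about 1 mm lower than expected and took the highest reading, about 30 N.
- **Seating check:** in the last side picture all four bits stand upright. Their shank tops are within about 3 pixels of the enlarged crop (about 1.3 camera pixels) of where fully seated bits should appear.
- **Top view:** this check was partial, because the arm covered the xl and m pockets. It showed the s and l bits in place.
- **Bystanders:** the bottle and jar look to be where they started, judged by eye. I did not measure them.

No check failed, and nothing toppled or was dropped.

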